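# Free the sagging bolt and hold the seed cage gate ajar

## Robot

A 7-joint arm with a two-finger parallel gripper is mounted at the origin on the work surface. World frame = base frame: x ahead of the robot, y to its left, z up, the work surface at z = 0. Lengths are in m, angles in rad, forces in N, time in s.
With the tool pointing down it reaches from about 0.35 to 0.9 m from the base axis. Payload 7.2 kg.
Tool frame: the origin (TCP) lies at the very end of the fingers, on their centre line; the grasp point (between the pads) lies 19 mm behind it; z points along the fingers, y is the line along which they close (so a half turn about z gives the same grasp; the last joint's range is limited). The gripper opens to 85 mm and grips with 20 to 120 N. Pads are 22 mm wide; open, the fingers measure 114 mm over their backs; the gripper's body (76 mm by 85 mm) begins 54 mm behind the grasp point. The pads swing forward as they close: fully open they stand 13 mm farther back than shut.
Start: joints at [-1.181, 0.411, -0.013, 1.596, 0.006, 1.134, -0.082], TCP at [0.276, 0.561, 0.231] pointing down, gripper open.
Joint ranges: [-2.95, 2.95], [-0.29, 1.99], [-1.47, 1.44], [0.14, 2.54], [-1.03, 4.17], [0.13, 1.85], [-2.86, 2.86]. Speed limits (rad/s): [2.39, 2.39, 3.01, 3.01, 3.14, 3.14, 3.14].

## Interface

Orientations are given as a unit quaternion [w, x, y, z].
In Python, from bench import r, optics, job gives the robot as it stands. The module is installed in compiled form; this text tells all that it offers.
- The arm moves only by the tool arm_command, never from a script. Its argument "series" is a list of rows, each a list of 4 numbers: the shift along the tool's x, y, z in m, then the turn about the tool's z in degrees. A call has 1 to 10 rows; each row is the pose to reach, as a shift and turn from the pose commanded when the call began, along the tool's axes at that moment; what a row does not reach only later rows make up. A row lasts 1/10 s, in which the tool goes at most 50 mm and 8.59 degrees, less where a joint would pass 70% of its speed; a pose out of reach is approached as far as the arm can. A call with a gripper value outside its range is refused whole. "fingers" is the finger opening in m, from 0 to 0.0854, set as the call begins (left out, the last holds). The fingers move at their own pace and stop on an object; "force" is the grip in N (left out, the last holds). Time passes only in rows, so rows that repeat a pose let the fingers close. It gives the time, the measured TCP pose, the force, the opening and the grip force at its end, in the units of the state.
- r.read_state(): the state, without advancing time (a new reading comes with each control period).
- optics.capture(name): name is "scene" or "side" or "wrist"; returns the picture (384x512x3 uint8, red, green, blue); there is no depth.
- optics.get_calibration(name): a dict with "fx", "fy", "cx", "cy" (pixels), "pose" (4x4, takes a point from camera to world coordinates); the wrist camera has in their place "mount" (4x4, takes a point from camera to tool coordinates, whose origin is the TCP and whose axes are the flange's). Camera axes: x right, y down, z forward; pixel columns grow to the right and rows downward; lengths in m; the calibration is good to about 2 mm. A picture is of the moment at which its call begins: read the wrist's pose just before it. get_calibration takes no time and is no camera call.
- job.sign_off(): hands the job in; it is judged then, once.
The state is a dict: "time_s": time; "qpos": joint angles; "joint_velocities": joint speeds; "joint_torque": joint torques, N m; "eef_pos": TCP position; "tool_rot": TCP orientation; "contact_force": force on the tool from outside, world axes, zero at the start; "wrist_torque": the same for the moment, N m; "width": opening from 0.0 (shut) to 1.0 (fully open); "gripper_force": force on a finger pad.
Only numpy, scipy, OpenCV 4.12 (cv2) and the standard library are available. Lean on these libraries where they do the work, as an engineer would, in place of code of your own. Each camera call takes 0.05 s, during which the arm holds its last target. There are 200 camera calls.

## Task

Open the gate of the mouse-proof seed cage and hold it for me: take the red bolt handle, lift the sagging bolt so that its toe clears the bent lip of the keeper while you draw it right out towards the hinge without forcing it, then pull the gate towards the robot until its free edge stands about 10 cm open. Finish while still holding the gate ajar and steady by hand, because its spring shuts it; leave the other things on the bench and in the cage where they are.

Things in the scene. Friction and masses are not known exactly. Their poses are not given: they have to be found in the camera images.
- cage: Fixed wooden-framed wire seed cage, 415 mm wide (y), 260 mm deep, frame top 170 mm above the bench. Origin on the bench under the middle of the gate; its x points from the gate into the cage (away from the robot), its y along the shut gate from the latch post (y = -183 mm) to the hinge (y = +180 mm), z up. It stands at a different place and yaw each time.
- gate: The spring-closed wire gate, 36 mm thick, 340 mm from hinge line to free edge, with its top rail at 170 mm, the same height as the cage frame. Origin on the vertical hinge line at bench height; axes as the cage's when shut, turning with the gate. The bolt rides in two staples on its top rail (tops 234 mm above the bench, 50 and 100 mm from the handle towards the latch post when the bolt is fully in; the handle moves away from them as it is drawn out).
- bolt: The bolt: steel rod 10 mm thick lying along the gate's top rail, 200 mm above the bench when it sags, about 180 mm long. Origin on the rod axis under the handle; axes parallel to the gate's. At the latch end a toe hangs 22 mm below the rod axis (10 mm in x, 8 mm in y, centred 160 mm from the handle).
- handle (a point): Centre of the bolt's upright red handle, a round knob 16 mm in diameter and 42 mm tall (top 64 mm above the rod axis), free all round for a grasp from above. It moves with the bolt.
- toe_tip (a point): Middle of the underside of the bolt's toe.
- lip_top (a point): Middle of the top edge of the keeper's bent orange-red lip, 190 mm above the bench, on the gate side of the keeper. The keeper is an open-topped yellow trough on the latch post, 28 mm wide inside, walls 3 mm thick and 34 mm tall, which keeps the bolt from moving with the gate. The toe starts beyond the lip, some 12 mm below its top, and must rise over it: the rod must be lifted at least 13 mm; 16 to 18 mm is good.
- hinge (a point): Point on the vertical hinge line of the gate at the height of its top rail.
- bolt_slide (a joint): How far the bolt is drawn out, m: 0 fully in the keeper, grows towards the hinge (cage +y when the gate is shut), stop at 0.065. The toe meets the lip at about 0.025 and is past lip and keeper at 0.042. Starts between 0 and 0.014. Friction about 1 N.
- bolt_lift (a joint): How far the loose bolt is raised in its worn staples, m: 0 sagging (it falls back by its weight, 2 to 3.5 N), stop at 0.020.
- gate_swing (a joint): Gate angle, rad: 0 shut, grows as the free edge swings towards the robot (cage -x), turning clockwise seen from above with the hinge at cage +y; stop at 1.2. A free edge 10 cm open is 0.30 rad. A spring of about 0.4 N m at shut and 0.8 N m at 0.30 rad closes it.
- seed_jar_center (a point): Amber seed jar, 60 mm across, 90 mm tall, standing in the cage; leave alone. Its centre.
- seed_tin_center (a point): Green seed tin, 68 mm across, 80 mm tall, standing in the cage; leave alone. Its centre.
- basket: Green open basket 180 x 130 x 70 mm on the bench; leave alone. Origin under its middle.
- pot: Terracotta pot, 100 mm across, 90 mm tall; leave alone. Origin under its middle.
- mug: Blue mug, 80 mm across, 90 mm tall; leave alone. Origin under its middle.
- twine: Wooden spool, 64 mm across, 70 mm tall; leave alone. Origin under its middle.
- screwdriver: Screwdriver lying on the bench; leave alone.

How it is judged:
By the outcome, as a careful person would: the job done as asked, in the order asked, and still so for the second after the job is handed in, while the arm keeps its last pose, push and grip.
It also fails if it takes over 32 s, if anything falls off the work surface, if the arm or the gripper's body presses on something with over 40 N, if the wrist force passes 120 N, or if a joint passes its speed limit or range.

## Working session

There is one attempt and no reset: what is moved stays moved. The work goes in short steps, Python scripts to look and compute and a tool call to move; the robot and the scene stay as the last step left them, time stands still between calls to the robot, and variables do not carry over. Pictures are saved under pics/ and viewed, at most 10 in all, crops included, and the job is handed in when it is done.

Besides the shell and the picture viewer there is one more tool, called after "Emit:" in YAML: its name, and indented under it one key for each argument. arm_command: Moves the arm, as the interface text tells. Its arguments: {"type":"object","properties":{"series":{"type":"array","items":{"type":"array","items":{"type":"number"}}},"fingers":{"type":"number"},"force":{"type":"number"}},"required":["series"]}

```bash
mkdir -p pics; cat > h.py <<'E'
import numpy as np, cv2
from bench import r, optics, job
from scipy.spatial.transform import Rotation as R
def T():
    s=r.read_state(); q=s["tool_rot"]; M=np.eye(4); M[:3,:3]=R.from_quat([q[1],q[2],q[3],q[0]]).as_matrix(); M[:3,3]=s["eef_pos"]; return M
def cap(n):
    M=T(); im=optics.capture(n); c=optics.get_calibration(n)
    P=np.array(c["pose"]) if "pose" in c else M@np.array(c["mount"])
    return im,c,P
def ray(c,P,u,v):
    d=P[:3,:3]@np.array([(u-c["cx"])/c["fx"],(v-c["cy"])/c["fy"],1]); return P[:3,3],d/np.linalg.norm(d)
def plane(c,P,u,v,z):
    o,d=ray(c,P,u,v); return o+d*(z-o[2])/d[2]
def tri(rs):
    A=np.zeros((3,3));b=np.zeros(3)
    for o,d in rs:
        Q=np.eye(3)-np.outer(d,d);A+=Q;b+=Q@o
    p=np.linalg.solve(A,b); return p,[np.linalg.norm(np.cross(p-o,d)) for o,d in rs]
def save(n,im): cv2.imwrite(f"pics/{n}.png",im[:,:,::-1])
E
python3 - <<'E'
from h import *
ims=[]
for n in("scene","side"):
    im,c,P=cap(n); ims.append(im); print(n,P[:3,3].round(3),P[:3,2].round(2))
a=np.vstack(ims); save("a",cv2.resize(a,(400,600)));save("s",ims[0]);save("d",ims[1])
s=r.read_state();print(s)
print(np.array(optics.get_calibration("wrist")["mount"]).round(3), T().round(3))
E
```

```text
scene [ 1.399 -0.551  0.937] [-0.66  0.45 -0.6 ]
side [ 0.138 -0.877  1.063] [ 0.29  0.68 -0.67]
{'time_s': 0.1, 'qpos': array([-1.1811816 ,  0.41179684, -0.01271423,  1.59693955,  0.00560365,
        1.13428969, -0.08221034]), 'joint_velocities': array([-3.47588031e-04, -1.60495135e-03,  1.02723336e-04, -2.31368500e-03,
       -2.20326911e-03,  5.52360269e-04, -2.36499241e-05]), 'joint_torque': array([ 2.94735895e-03, -6.01823831e+01,  6.84074555e-01, -3.00088012e+01,
        1.39518018e-02,  6.46740751e-03,  1.47271362e-05]), 'eef_pos': array([0.27608569, 0.56023558, 0.23056004]), 'tool_rot': array([-1.09041280e-04,  2.26905025e-01,  9.73916640e-01, -6.90335246e-04]), 'contact_force': array([-0.24324471,  0.15288949, -0.0981545 ]), 'wrist_torque': array([0.01679596, 0.02422703, 0.01814007]), 'gripper_force': 0.0, 'width': 1.0000145677540193}
[[ 0.001 -0.957 -0.289  0.075]
 [ 1.     0.001 -0.    -0.   ]
 [ 0.    -0.289  0.957 -0.143]
 [ 0.     0.     0.     1.   ]] [[-0.897  0.442 -0.001  0.276]
 [ 0.442  0.897 -0.001  0.56 ]
 [-0.    -0.001 -1.     0.231]
 [ 0.     0.     0.     1.   ]]
```

View pics/s.png

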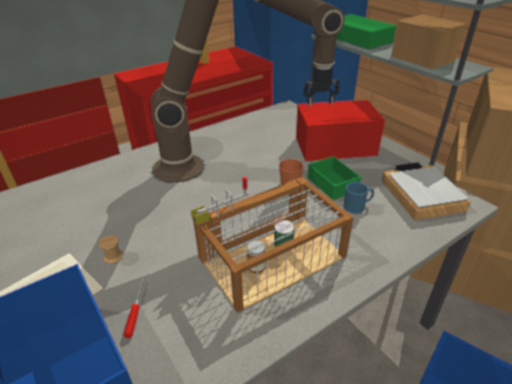

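View pics/d.png

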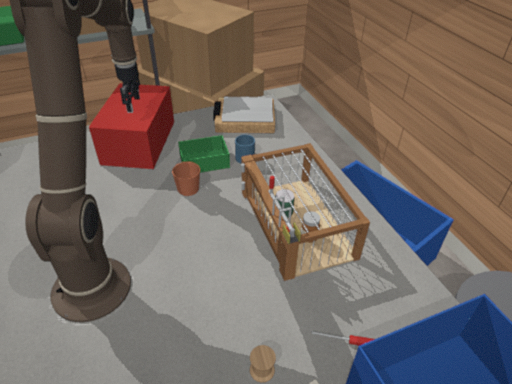

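The scene view shows the cage, with the red handle at about (244,183) and the yellow keeper at (201,215). In the side view the handle is at about (271,182) and the keeper at about (290,234).

```bash
cat > m.py <<'E'
from h import *
def blob(im,kind,box):
    x0,y0,x1,y1=box; h=cv2.cvtColor(im,cv2.COLOR_RGB2HSV)
    if kind=="red": m=((h[...,0]<6)|(h[...,0]>172))&(h[...,1]>170)&(h[...,2]>90)
    else: m=(h[...,0]>22)&(h[...,0]<34)&(h[...,1]>120)&(h[...,2]>70)
    k=np.zeros_like(m);k[y0:y1,x0:x1]=m[y0:y1,x0:x1]
    n,l,s,c=cv2.connectedComponentsWithStats(k.astype(np.uint8))
    return [(s[i].tolist(),c[i].round(1).tolist()) for i in range(1,n) if s[i][4]>5]
E
python3 - <<'E'
from m import *
for n,f,b in(("scene","s",(180,165,270,235)),("side","d",(240,165,310,250))):
    im=cv2.imread(f"pics/{f}.png")[:,:,::-1].copy()
    for k in("red","yel"): print(n,k,blob(im,k,b))
def CP(n):
    c=optics.get_calibration(n);return c,np.array(c["pose"])
for a,b in(((244.5,184),(271.5,183)),((201,215),(290,234))):
    print(tri([ray(*CP("scene"),*a),ray(*CP("side"),*b)]))
a=cv2.resize(cv2.imread("pics/s.png")[165:240,185:275],None,fx=4.4,fy=4.4,interpolation=2)
b=cv2.resize(cv2.imread("pics/d.png")[165:255,235:325],None,fx=4.4,fy=4.4,interpolation=2)
h=max(a.shape[0],b.shape[0]);a=cv2.copyMakeBorder(a,0,h-a.shape[0],0,0,0)
cv2.imwrite("pics/z.png",np.hstack([a,b]))
E
```

```text
scene red [([243, 178, 3, 11, 24], [244.3, 182.3])]
scene yel [([192, 209, 18, 15, 156], [200.1, 216.6])]
side red [([270, 177, 4, 11, 37], [271.5, 181.9])]
side yel [([294, 224, 7, 17, 44], [297.0, 232.4]), ([283, 226, 7, 17, 56], [285.8, 233.7])]
(array([ 0.56540895, -0.0164541 ,  0.23751074]), [np.float64(0.00016507461321804904), np.float64(0.00016507461321798117)])
(array([ 0.5535327 , -0.17019866,  0.17939802]), [np.float64(0.0013695949854198714), np.float64(0.0013695949854199024)])
```

View pics/z.png

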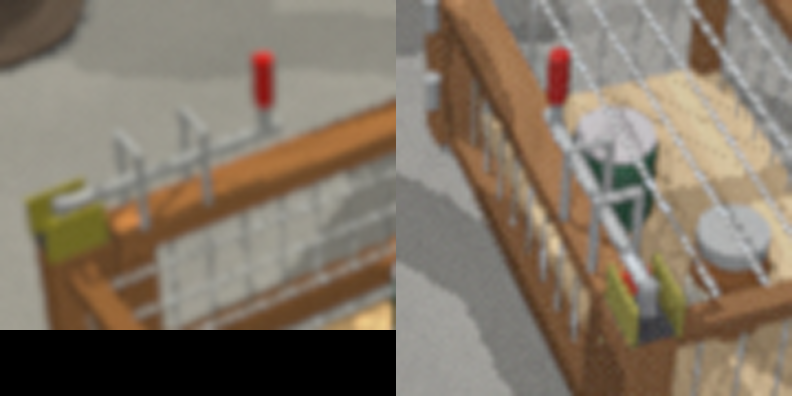

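The triangulated handle is at (0.565, -0.016, 0.24), which fits the expected 0.243 height. The gate runs nearly along world y. I'll approach high with the fingers closing across the gate, so they stay clear of the staples.

Emit:
arm_command:
  series:
    - [0, 0, -0.05, 0]
    - [0, 0, -0.1, 0]
    - [-0.03, -0.025, -0.13, 6]
    - [-0.07, -0.053, -0.13, 14]
    - [-0.11, -0.083, -0.13, 22]
    - [-0.15, -0.113, -0.13, 30]
    - [-0.19, -0.144, -0.13, 38]
    - [-0.23, -0.174, -0.13, 46]
    - [-0.27, -0.204, -0.13, 54]
    - [-0.31, -0.235, -0.13, 60]
  fingers: 0.0854

```text
time_s: 1.1
eef_pos: [0.4503, 0.2118, 0.3612]
tool_rot: [-0.0, 0.685, 0.728, 0.0]
contact_force: [-0.1, 1.0, 0.1]
width: 0.999
gripper_force: 0.0
```

```bash
python3 -c "
from h import *
M=T();print(M.round(4));print(r.read_state()['time_s'],M[:3,:3].T@(np.array([.565,-.016,.36])-M[:3,3]))"
```

```text
[[-6.030e-02  9.982e-01 -1.000e-04  4.503e-01]
 [ 9.982e-01  6.030e-02  2.000e-04  2.118e-01]
 [ 2.000e-04 -1.000e-04 -1.000e+00  3.612e-01]
 [ 0.000e+00  0.000e+00  0.000e+00  1.000e+00]]
1.1 [-0.23435147  0.10072794  0.00114992]
```

Emit:
arm_command:
  series:
    - [-0.045, 0.019, 0, 7.5]
    - [-0.09, 0.038, 0, 7.5]
    - [-0.135, 0.058, 0, 7.5]
    - [-0.18, 0.077, 0, 7.5]
    - [-0.215, 0.092, 0, 7.5]
    - [-0.23, 0.1, 0, 7.5]
    - [-0.23, 0.1, 0, 7.5]
    - [-0.23, 0.1, 0, 7.5]

```text
time_s: 1.9
eef_pos: [0.5645, -0.0085, 0.3608]
tool_rot: [-0.0, 0.73, 0.684, -0.0]
contact_force: [-0.1, 0.5, 1.1]
width: 1.001
gripper_force: 0.0
```

```bash
python3 - <<'E'
from m import *
im,c,P=cap("wrist"); save("w",im); np.savez("w.npz",P=P)
print(T().round(4),P.round(3),c["fx"])
for k in("red","yel"): print(k,blob(im,k,(0,0,512,384)))
E
```

```text
[[ 6.380e-02  9.980e-01 -1.000e-03  5.644e-01]
 [ 9.980e-01 -6.380e-02  5.000e-04 -7.800e-03]
 [ 5.000e-04 -1.000e-03 -1.000e+00  3.609e-01]
 [ 0.000e+00  0.000e+00  0.000e+00  1.000e+00]] [[ 0.998 -0.062 -0.02   0.569]
 [-0.065 -0.955 -0.289  0.065]
 [-0.002  0.289 -0.957  0.503]
 [ 0.     0.     0.     1.   ]] 294.44213160525726
red [([245, 181, 17, 27, 369], [252.7, 194.1])]
yel [([239, 289, 3, 34, 80], [240.2, 304.0]), ([264, 289, 4, 34, 94], [265.3, 304.3])]
```

View pics/w.png

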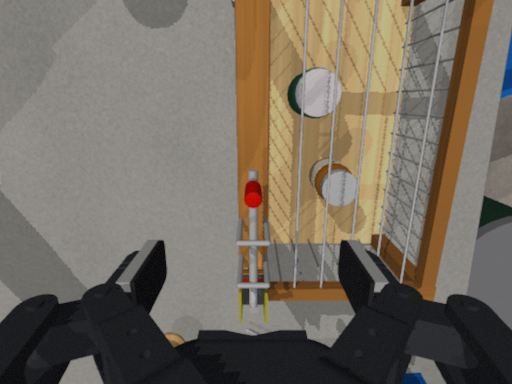

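The wrist view shows the handle at (253,194) with the rod running straight down the image. The staples are at rows 243 and 285, the keeper walls at columns 240 and 265, and the gate rail at columns 237–270. The tool is nearly aligned with the gate already.

```bash
python3 - <<'E'
from m import *
im=cv2.imread("pics/w.png")[:,:,::-1].copy(); P=np.load("w.npz")["P"]; c=optics.get_calibration("wrist")
def CP(n):
    k=optics.get_calibration(n);return k,np.array(k["pose"])
S=ray(*CP("scene"),244.3,182.8);D=ray(*CP("side"),271.5,182);W=ray(c,P,252.7,194.1)
for rs in([S,D],[S,W],[D,W],[S,D,W]): print(tri(rs)[0].round(4),np.round(tri(rs)[1],4))
h=cv2.cvtColor(im,cv2.COLOR_RGB2HSV); m=(h[...,0]<18)&(h[...,0]>4)&(h[...,1]>130)
L=[];Rr=[]
for v in range(20,160,5):
    u=np.where(m[v,225:285])[0]+225
    if len(u)>15: L.append((u[0],v))
L=np.array([plane(c,P,u-.5,v,.17)[:2] for u,v in L]); f=np.polyfit(L[:,1],L[:,0],1); print("left edge dx/dy",f,len(L),np.std(L[:,0]-np.polyval(f,L[:,1])))
print("rod", plane(c,P,253,225,.2),plane(c,P,253,300,.2), "knobtop",plane(c,P,253,185,.264))
# rail end (hinge side) & keeper
print("keeper", [plane(c,P,u,v,.212).round(4) for u,v in((240.2,289),(265.3,289),(240,322))])
E
```

```text
[ 0.565  -0.0168  0.2419] [0.0001 0.0001]
[ 0.5642 -0.0176  0.242 ] [0.0011 0.0011]
[ 0.5639 -0.0181  0.2434] [0.0004 0.0004]
[ 0.5645 -0.0176  0.2424] [0.001  0.0003 0.0012]
left edge dx/dy [0.060674   0.54741821] 28 0.00031185937329100347
rod [ 0.56066473 -0.06810333  0.2       ] [ 0.55436058 -0.1667496   0.2       ] knobtop [ 0.56469744 -0.00332449  0.264     ]
keeper [array([ 0.5412, -0.1417,  0.212 ]), array([ 0.57  , -0.1436,  0.212 ]), array([ 0.5374, -0.1876,  0.212 ])]
```

The three-view triangulation puts the handle at (0.564, -0.018, 0.2425), as expected. Gate yaw is -3.5° and the tool is aligned. Next: descend.

Emit:
arm_command:
  series:
    - [-0.01, 0, 0.03, 0]
    - [-0.01, 0, 0.06, 0]
    - [-0.01, 0, 0.09, 0]
    - [-0.01, 0, 0.115, 0]
    - [-0.01, 0, 0.13, 0]
    - [-0.01, 0, 0.135, 0]
    - [-0.01, 0, 0.135, 0]
    - [-0.01, 0, 0.135, 0]

```text
time_s: 2.75
eef_pos: [0.5646, -0.0183, 0.2273]
tool_rot: [0.0, 0.729, 0.684, 0.001]
contact_force: [0.4, -0.3, -0.3]
width: 1.002
gripper_force: 0.0
```

```bash
python3 - <<'E'
from m import *
M=T(); print(M[:3,3], M[:3,:3].T@(np.array([.5643,-.0178,.226])-M[:3,3]))
def CP(n):
    k=optics.get_calibration(n);return k,np.array(k["pose"])
im,c,P=cap("scene");save("s2",im);im2,_,_=cap("side");save("d2",im2)
a=cv2.resize(im[160:250,185:315],None,fx=3,fy=3,interpolation=2);b=cv2.resize(im2[140:250,235:345],None,fx=3,fy=3,interpolation=2)
a=cv2.copyMakeBorder(a,0,60,0,0,0);save("z2",np.hstack([a,b]))
E
```

```text
[ 0.56461987 -0.01828987  0.22725115] [ 0.00046777 -0.00035216  0.00125094]
```

View pics/z2.png

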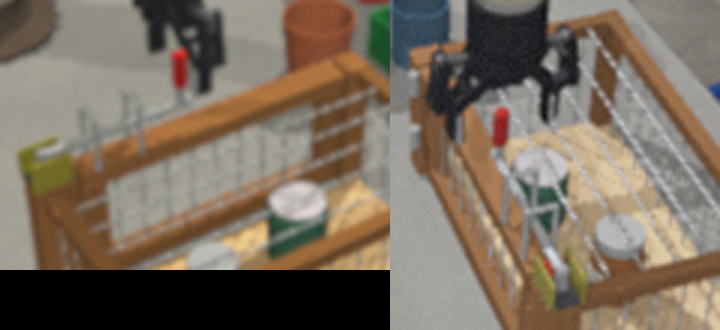

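The fingers straddle the knob. The scene crop shows the gate/post joint at about full-frame pixel (298,183). The side crop shows the hinge knuckles on the robot-side face at about (243,168) and (243,183).

Emit:
arm_command:
  series:
    - [0, 0, 0.001, 0]
    - [0, 0, 0.001, 0]
    - [0, 0, 0.001, 0]
    - [0, 0, 0.001, 0]
    - [0, 0, 0.001, 0]
    - [0, 0, 0.001, 0]
    - [0, 0, 0.001, 0]
  fingers: 0.0
  force: 50

```text
time_s: 3.55
eef_pos: [0.5644, -0.019, 0.2254]
tool_rot: [0.0, 0.73, 0.684, 0.0]
contact_force: [0.2, -0.4, 1.1]
width: 0.174
gripper_force: 48.6
```

```bash
python3 - <<'E'
from m import *
def CP(n):
    k=optics.get_calibration(n);return k,np.array(k["pose"])
ey=np.array([.0607,.998]);ex=np.array([.998,-.0607]);h=np.array([.5643,-.0178])
for nm,p in(("joint",plane(*CP("scene"),298.3,183.3,.17)),("knuckle",tri([ray(*CP("side"),243,168),(np.array([.5643-.018*.998,-.0178,0]),np.array([.0607,.998,0]))])[0])):
    print(nm,p.round(3),(p[:2]-h)@ex,(p[:2]-h)@ey)
# knuckle: ray hits vertical plane of gate front face
o,d=ray(*CP("side"),243,168)
for off in(-.018,-.026):
    t=(off-(o[:2]-h)@ex)/(d[:2]@ex);p=o+t*d;print("knuckle",off,p.round(3),(p[:2]-h)@ey)
print({k:np.round(v,3) for k,v in r.read_state().items() if k in("eef_pos","contact_force","wrist_torque","width","gripper_force","time_s")})
E
```

```text
joint [0.59  0.183 0.17 ] 0.013527297413612287 0.20237559933768628
knuckle [0.591 0.336 0.009] 0.005020555838218356 0.3548595042450582
knuckle -0.018 [0.559 0.196 0.138] 0.2130345272889402
knuckle -0.026 [0.55  0.172 0.159] 0.18833348236033007
{'time_s': np.float64(3.55), 'eef_pos': array([ 0.564, -0.019,  0.225]), 'contact_force': array([ 0.184, -0.397,  1.063]), 'wrist_torque': array([-0.071, -0.089,  0.044]), 'gripper_force': np.float64(48.646), 'width': np.float64(0.174)}
```

The knob is gripped. Now a slow 17 mm lift.

Emit:
arm_command:
  series:
    - [0, 0, -0.003, 0]
    - [0, 0, -0.006, 0]
    - [0, 0, -0.009, 0]
    - [0, 0, -0.012, 0]
    - [0, 0, -0.015, 0]
    - [0, 0, -0.017, 0]
    - [0, 0, -0.017, 0]
    - [0, 0, -0.017, 0]

```text
time_s: 4.35
eef_pos: [0.5642, -0.019, 0.2423]
tool_rot: [0.0, 0.73, 0.684, 0.0]
contact_force: [2.2, -1.2, -2.6]
width: 0.174
gripper_force: 48.7
```

```bash
python3 - <<'E'
from m import *
im,c,P=cap("wrist");save("w2",im)
im,c,P=cap("side");a=cv2.resize(im[165:255,235:325],None,fx=5,fy=5,interpolation=2)
save("d3",a)
M=T();print(M.round(4),r.read_state()["contact_force"])
E
```

```text
[[ 6.510e-02  9.979e-01  1.000e-04  5.642e-01]
 [ 9.979e-01 -6.510e-02 -0.000e+00 -1.900e-02]
 [ 0.000e+00  1.000e-04 -1.000e+00  2.422e-01]
 [ 0.000e+00  0.000e+00  0.000e+00  1.000e+00]] [ 2.29721575 -0.66148085 -2.77207577]
```

View pics/d3.png

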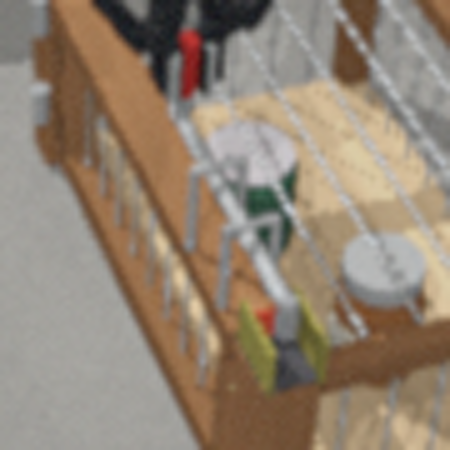

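The rod is lifted about 17 mm, carrying about 3 N, and the toe stands clear above the red lip. Now draw it towards the hinge along tool +x, first up to the lip.

Emit:
arm_command:
  series:
    - [0.004, 0, 0, 0]
    - [0.009, 0, 0, 0]
    - [0.014, 0, 0, 0]
    - [0.019, 0, 0, 0]
    - [0.024, 0, 0, 0]
    - [0.024, 0, 0, 0]

```text
time_s: 5.05
eef_pos: [0.5658, 0.0064, 0.2422]
tool_rot: [-0.0, 0.729, 0.684, 0.0]
contact_force: [3.0, 1.1, -2.4]
width: 0.173
gripper_force: 48.7
```

Emit:
arm_command:
  series:
    - [0.005, 0, 0, 0]
    - [0.01, 0, 0, 0]
    - [0.015, 0, 0, 0]
    - [0.02, 0, 0, 0]
    - [0.024, 0, 0, 0]
    - [0.025, 0, 0, 0]
    - [0.025, 0, 0, 0]

```text
time_s: 5.75
eef_pos: [0.5674, 0.0306, 0.2423]
tool_rot: [-0.0, 0.73, 0.684, 0.0]
contact_force: [1.7, -0.5, -3.0]
width: 0.175
gripper_force: 48.7
```

```bash
python3 - <<'E'
from m import *
im,c,P=cap("wrist");save("w3",im)
im,c,P=cap("side");a=cv2.resize(im[165:255,235:325],None,fx=4.2,fy=4.2,interpolation=2)
b=cv2.resize(cv2.imread("pics/w3.png")[:,:,::-1][150:340,180:340],None,fx=2,fy=2)[:378]
save("d4",np.hstack([a,b]))
M=T();print(M.round(4),r.read_state()["contact_force"])
E
```

```text
[[ 6.460e-02  9.979e-01  0.000e+00  5.674e-01]
 [ 9.979e-01 -6.460e-02  5.000e-04  3.030e-02]
 [ 5.000e-04 -0.000e+00 -1.000e+00  2.423e-01]
 [ 0.000e+00  0.000e+00  0.000e+00  1.000e+00]] [ 1.57863648  0.33439161 -1.71940329]
```

View pics/d4.png

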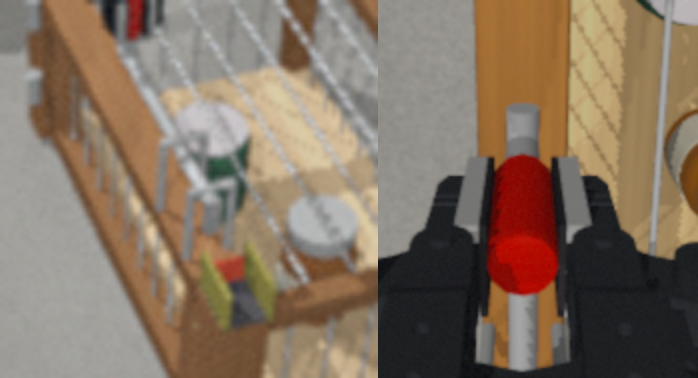

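The toe is now clear of lip and keeper; the side crop shows an empty trough. I drew it 49 mm with under 3 N of force. The hinge lies about 0.153 m beyond the handle, so I'll swing the gate 0.30 rad on that arc, turning the tool with it.

Emit:
arm_command:
  series:
    - [0.0001, -0.0046, 0, 1.7]
    - [0.0003, -0.0092, 0, 3.4]
    - [0.0006, -0.0138, 0, 5.2]
    - [0.0011, -0.0183, 0, 6.9]
    - [0.0017, -0.0229, 0, 8.6]
    - [0.0025, -0.0274, 0, 10.3]
    - [0.0034, -0.0319, 0, 12]
    - [0.0044, -0.0364, 0, 13.8]
    - [0.0055, -0.0408, 0, 15.5]
    - [0.0068, -0.0452, 0, 17.2]

```text
time_s: 6.85
eef_pos: [0.5229, 0.0393, 0.2425]
tool_rot: [0.0, 0.824, 0.566, 0.0]
contact_force: [2.8, -0.9, -3.0]
width: 0.173
gripper_force: 49.0
```

Emit:
arm_command:
  series:
    - [0, 0, 0, 0]
    - [0, 0, 0, 0]
    - [0, 0, 0, 0]
    - [0, 0, 0, 0]

```text
time_s: 7.25
eef_pos: [0.523, 0.0393, 0.2423]
tool_rot: [0.0, 0.824, 0.567, 0.0]
contact_force: [2.7, -1.2, -1.7]
width: 0.169
gripper_force: 49.1
```

```bash
python3 - <<'E'
from m import *
im,c,P=cap("scene");save("s5",im)
im2,c2,P2=cap("side");save("d5",im2)
a=cv2.resize(im[160:260,185:315],None,fx=3,fy=3,interpolation=2);b=cv2.resize(im2[140:290,215:345],None,fx=3,fy=3,interpolation=2)
a=cv2.copyMakeBorder(a,0,150,0,0,0);save("z5",np.hstack([a,b]))
s=r.read_state();print(T().round(4),s["contact_force"],s["wrist_torque"],s["width"])
E
```

```text
[[ 3.573e-01  9.340e-01  1.000e-04  5.229e-01]
 [ 9.340e-01 -3.573e-01 -4.000e-04  3.930e-02]
 [-3.000e-04  3.000e-04 -1.000e+00  2.423e-01]
 [ 0.000e+00  0.000e+00  0.000e+00  1.000e+00]] [ 2.18883001 -2.99077331 -3.04504807] [-0.4680998  -0.65098987  0.19314771] 0.1729526390505585
```

View pics/z5.png

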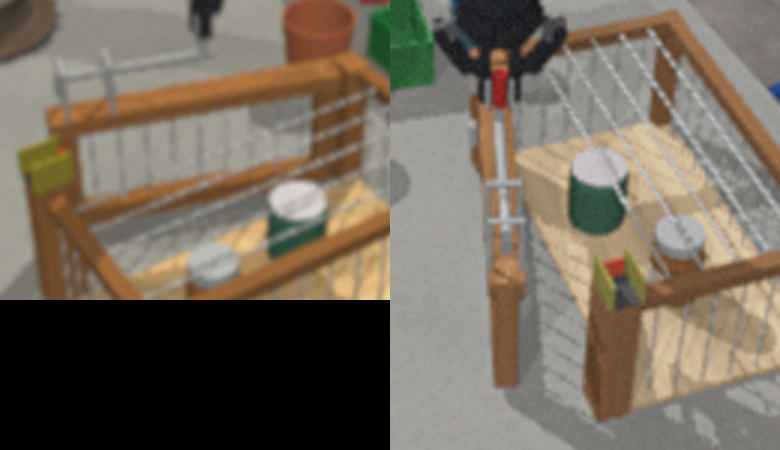

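The gate stands open in both views, its free edge at about (254,231) in the side frame. Check the opening.

```bash
python3 - <<'E'
from m import *
def CP(n):
    k=optics.get_calibration(n);return k,np.array(k["pose"])
ey=np.array([.0607,.998]);ex=np.array([.998,-.0607]);h=np.array([.5643,-.0178])
for n,u,v in(("side",253.7,230.7),("side",248.3,231),("side",259.3,230),("scene",202,197),("scene",211,200)):
    p=plane(*CP(n),u,v,.17);print(n,p.round(3),(p[:2]-h)@ex,(p[:2]-h)@ey)
# gate rail direction from the wrist view
im,c,P=cap("wrist"); hs=cv2.cvtColor(im,cv2.COLOR_RGB2HSV); m=(hs[...,0]<18)&(hs[...,0]>4)&(hs[...,1]>130)
L=[]
for v in range(20,190,5):
    u=np.where(m[v,190:300])[0]+190
    if len(u)>10: L.append((u[0],v))
print(L[::5])
L=np.array([plane(c,P,u-.5,v,.17)[:2] for u,v in L])
for A in(L,):
    f=np.polyfit(A[:,1],A[:,0],1);k=abs(A[:,0]-np.polyval(f,A[:,1]))<.002;f=np.polyfit(A[k,1],A[k,0],1);print("gate angle",np.arctan(f[0])-.0607,k.mean())
s=r.read_state();print(s["contact_force"],s["time_s"],T()[:3,3])
E
```

```text
side [ 0.468 -0.115  0.17 ] -0.0897504844728459 -0.10238638062592866
side [ 0.454 -0.11   0.17 ] -0.1045331656598994 -0.09861394945520245
side [ 0.484 -0.118  0.17 ] -0.0738861653245117 -0.10489871489679951
scene [ 0.463 -0.117  0.17 ] -0.09459932183231799 -0.10500507366684156
scene [ 0.495 -0.101  0.17 ] -0.06432649271861046 -0.08759879578881007
[(np.int64(222), 20), (np.int64(223), 45), (np.int64(224), 70), (np.int64(225), 95), (np.int64(227), 120), (np.int64(227), 145), (np.int64(229), 170)]
gate angle 0.2862166872394088 1.0
[ 3.42431249 -2.86273536 -2.4866574 ] 7.4 [0.52287903 0.0393332  0.2422658 ]
```

Opening measures about 92–96 mm (0.27–0.286 rad). A small extra pull of about 3 mm at the handle brings it to about 10 cm.

Emit:
arm_command:
  series:
    - [0, -0.0015, 0, 0.5]
    - [0, -0.003, 0, 1]
    - [0, -0.003, 0, 1]
    - [0, -0.003, 0, 1]
    - [0, -0.003, 0, 1]
    - [0, -0.003, 0, 1]
    - [0, -0.003, 0, 1]
    - [0, -0.003, 0, 1]

```text
time_s: 8.2
eef_pos: [0.5199, 0.0407, 0.2423]
tool_rot: [-0.0, 0.829, 0.56, -0.0]
contact_force: [2.8, -2.4, -2.2]
width: 0.171
gripper_force: 49.1
```

```bash
python3 - <<'E'
from m import *
im,c,P=cap("wrist"); hs=cv2.cvtColor(im,cv2.COLOR_RGB2HSV); m=(hs[...,0]<18)&(hs[...,0]>4)&(hs[...,1]>130)
L=np.array([plane(c,P,(np.where(m[v,190:300])[0]+190)[0]-.5,v,.17)[:2] for v in range(20,190,5)])
a=np.arctan(np.polyfit(L[:,1],L[:,0],1)[0])-.0607; s=r.read_state()
print("gate angle",a,.34*np.sin(a),s["contact_force"],abs(s["joint_velocities"]).max(),s["width"],s["time_s"])
if .27<a<.33: print(job.sign_off())
E
```

```text
gate angle 0.3061955619493807 0.10248733677125058 [ 2.20378465 -2.72492081 -2.73377126] 0.0021317656188846175 0.1731907737292526 8.25
the job is handed in; nothing more can be done
None
```

I lifted the bolt clear of the lip and drew it right out. The gate's free edge stands about 10 cm open (0.306 rad measured), the gripper is still holding it steady by the handle, and the job was handed in at 8.25 s.

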